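# Run-down check of a fan rotor

### The job

Check the bearing of the fan head on the bench: with the fingers, gently push a blade so that the rotor turns freely, either way, at about a third of a turn per second (never faster than half a turn per second). While it coasts, keep the gripper straight above the balance clip on its blade, fingertips a few centimetres clear, and travel round with it for at least six seconds without touching the rotor and before it has slowed to one turn in fifteen seconds; then stay clear until it has come to rest. Leave the loose things on the bench alone.

Things in the scene. Friction and masses are not known exactly. Their poses are not given: they have to be found in the camera images.
- fan: The fan head, fixed to the bench, face up, place and yaw vary: a dark steel foot plate 150 mm square and 10 mm thick, and a white motor housing 104 mm across, 80 mm high. Its origin lies on the rotor's upright axis, on the bench.
- axis (a point): Point on the rotor's upright axis at blade height, 105 mm above the bench. Grey hub 68 mm across, its top at 135 mm. Three white blades 120 degrees apart: plates 4 mm thick, 60 mm wide, ending in discs 72 mm across centred 114 mm out (rotor 300 mm across), pitched 0.22 rad (edges 8 mm up or down). At 110 mm out the gaps are 1.4 rad wide and free down to the bench.
- rotor (a joint): Turn of the rotor, rad, counter-clockwise from above positive, no stops. Nominal: mass 0.25 kg, inertia 0.0014 kg m2 (both vary by 30 percent), drag 0.00005 N m s/rad, dry friction 0.00014 N m; coasting from 2 rad/s it has about 1.2 left after 5 s and stops in about 15 s.
- clip_top (a point): Centre of the top face of the balance clip, a dark steel block on the middle line of one blade, 110 mm from the axis: 36 mm along the blade, 34 mm across, its top 26 mm above the blade's middle plane, 131 mm above the bench. It is fast on the blade and turns with it. Its x axis points outward along the blade. Clip angle is the direction from axis to this point.
- spinner: Loose grey cone-shaped blade nut, 44 mm across, 32 mm high, origin under its centre. Leave it alone.
- screwdriver: Loose screwdriver 190 mm long lying on the bench. Leave it alone.
- wrench: Loose steel wrench 170 mm long lying on the bench. Leave it alone.
- jar: Loose clear jar with steel cap, 56 mm across, 70 mm high, origin under its centre. Leave it alone.
- tape: Loose black tape roll, 84 mm across, 19 mm high, lying flat. Leave it alone.
- pliers: Loose pliers with orange handles, 120 mm long, lying flat. Leave them alone.

How it is judged (in metres and radians):
On the way, in this order (a step that is already met when the one before it is completed fails the run):
1. the rotor has been pushed up to more than 0.9 rad/s, either way ((velocity of joint rotor above 0.9 rad/s or velocity of joint rotor below -0.9 rad/s)), for 0.1 s.
2. for 5 s the TCP stays within 30 mm of straight above the clip, 25 to 90 mm over its top, the rotor untouched and turning faster than 0.4 rad/s (horizontal distance between the grasp point and clip_top below 0.03 m and z of the grasp point in the frame of clip_top between 0.025 and 0.09 m and contact force between anything else and rotor below 0.05 N and (velocity of joint rotor above 0.4 rad/s or velocity of joint rotor below -0.4 rad/s)), for 5 s.
3. the rotor runs down by itself: turning at 0.05 to 0.35 rad/s with nothing touching it (contact force between anything else and rotor below 0.05 N and (velocity of joint rotor between 0.05 and 0.35 rad/s or velocity of joint rotor between -0.35 and -0.05 rad/s)), for 1 s.
At the end, for the whole second after the job is handed in: the rotor has run down to rest by itself (under 0.05 rad/s) and nothing touches it (velocity of joint rotor between -0.05 and 0.05 rad/s and contact force between anything else and rotor below 0.05 N).
It fails at once if the rotor is spun faster than 3.3 rad/s (velocity of joint rotor above 3.3 rad/s or velocity of joint rotor below -3.3 rad/s).
It fails at once if the rotor or the fan head is pushed with more than 15 N (contact force between anything else and rotor above 15 N or contact force between the arm and fan above 15 N).
It fails at once if a loose thing on the bench is moved by more than 30 mm (distance of any of spinner, screwdriver, wrench, jar, tape, pliers from where it was at the start of the episode above 0.03 m).
It also fails if it takes over 67 s, if anything falls off the work surface, if the arm or the gripper's body presses on something with over 40 N, if the wrist force passes 120 N, or if a joint passes its speed limit or range.

### The arm

A 6-joint arm with a two-finger parallel gripper is mounted at the origin on the work surface. World frame = base frame: x ahead of the robot, y to its left, z up, the work surface at z = 0. Lengths are in m, angles in degrees, forces in N, time in s.
With the tool pointing down it reaches from about 0.425 to 0.925 m from the base axis. Payload 12.5 kg.
Tool frame: the origin (TCP) lies between the finger pads, 19 mm behind the fingertips; this is the grasp point; z points along the fingers, y is the line along which they close (so a half turn about z gives the same grasp; the last joint's range is limited). The gripper opens to 85 mm and grips with 20 to 120 N. Pads are 22 mm wide; open, the fingers measure 114 mm over their backs; the gripper's body (76 mm by 85 mm) begins 54 mm behind the grasp point. The pads swing forward as they close: fully open they stand 13 mm farther back than shut.
Start: joints at [67.345, 28.126, 89.318, -0, 62.55, -6.05], TCP at [0.179, 0.599, 0.25] pointing down, gripper open.
Joint ranges: [-177.58, 177.58], [-47.91, 125.51], [2.72, 160], [-65.01, 245.01], [3.68, 167.84], [-153.87, 153.87]. Speed limits (degrees/s): [127.2, 127.2, 159.86, 180, 180, 180].

### API

Orientations are given as [roll, pitch, yaw] about the fixed x, y, z axes, in that order (R = Rz(yaw) Ry(pitch) Rx(roll)).
In Python, from plant import r gives the robot as it stands.
- The arm moves only by the tool send_rows, never from a script. Its argument "commands" is a list that holds one entry, the list of rows, each a list of 7 numbers: the opening, from 0 (shut) to 1 (fully open), then the shift along the tool's x, y, z in mm, then the turn, a rotation vector about the tool's x, y, z in degrees. In form: [[[claw, tx, ty, tz, rx, ry, rz], ...]]. A call has 1 to 10 rows; each row is the pose to reach, as a shift and turn from the pose commanded when the call began, along the tool's axes at that moment; what a row does not reach only later rows make up. A row lasts 1/10 s, in which the tool goes at most 50 mm and 8.59 degrees, less where a joint would pass 70% of its speed; a pose out of reach is approached as far as the arm can. A call with a gripper value outside its range is refused whole. The fingers move at their own pace and stop on an object; the grip force is fixed at half the most. Time passes only in rows, so rows that repeat a pose let the fingers close. It gives the time, the measured TCP pose, the force, the opening and the grip force at its end, in the units of the state.
- r.read_state(): the state, without advancing time (a new reading comes with each control period).
- r.camera(name): name is "scene" or "top" or "wrist"; returns a dict with "frame" (400x640x3 uint8, red, green, blue), "intrinsics" (3x3 intrinsics, pixels), "eye" and "attitude" of the camera in the world; the wrist camera has in their place "tool_from_camera" (4x4, takes a point from camera to tool coordinates, whose origin is the TCP and whose axes are the flange's). Camera axes: x right, y down, z forward; pixel columns grow to the right and rows downward; lengths in m; the calibration is good to about 2 mm. A picture is of the moment at which its call begins: read the wrist's pose just before it. There is no depth.
- r.sign_off(): hands the job in; it is judged then, once.
Trained networks look in a picture, given as the dict that the camera call returned (one of the last four; its "shot" number tells which), for a name from the list of things; names that differ only in an ending like _2 or _b are one class to them, and where a whole thing is asked for, a point or a joint stands for the part that bears it (a point fixed in the world has none). Each returns a list of dicts, best first, with "p" (0 to 1); they miss things now and then, are a little off and sometimes report something else, mostly with a low value. They report only what shows in the picture. A call takes as long as a camera call.
- r.find_in(picture, target): "uv" ([column, row] in pixels, amid what is visible of it).
The state is a dict: "t": time; "q": joint angles; "joint_vel": joint speeds; "joint_efforts": joint torques, N m; "tool_pos": TCP position; "tcp_rot": TCP orientation; "contact_force": force on the tool from outside, world axes, zero at the start; "ft_torque": the same for the moment, N m; "opening": finger opening in m; "finger_force": force on a finger pad.
Only numpy, scipy, OpenCV 4.12 (cv2) and the standard library are available. Lean on these libraries where they do the work, as an engineer would, in place of code of your own. Each camera call takes 0.05 s, during which the arm holds its last target. There are 200 camera calls.

## Working session

There is one attempt and no reset: what is moved stays moved. The work goes in short steps, Python scripts to look and compute and a tool call to move; the robot and the scene stay as the last step left them, time stands still between calls to the robot, and variables do not carry over. Pictures are saved under pics/ and viewed, at most 10 in all, crops included, and the job is handed in when it is done.

Besides the shell and the picture viewer there is one more tool, called as name([rows], argument=value, ...), one row to a line, values as JSON. send_rows: Moves the arm, as the interface text tells. Its arguments: {"type":"object","properties":{"commands":{"type":"array","items":{"type":"array","items":{"type":"array","items":{"type":"number"}}}}},"required":["commands"]}

```bash
mkdir -p pics; ls; cat > h.py <<'E'
import numpy as np, cv2
from plant import r
from scipy.spatial.transform import Rotation as R
def att(c):
    a=np.array(c['attitude'],float)
    return a if a.shape==(3,3) else R.from_euler('xyz',a,degrees=True).as_matrix()
def ray(c,uv,z):
    K=np.array(c['intrinsics']);d=att(c)@np.linalg.solve(K,[uv[0],uv[1],1.]);e=np.array(c['eye'])
    return e+d*(z-e[2])/d[2]
def proj(c,p):
    K=np.array(c['intrinsics']);q=K@(att(c).T@(np.array(p)-c['eye']));return q[:2]/q[2]
E
python3 - <<'E'
from h import *
s=r.read_state();print({k:np.round(v,3) for k,v in s.items()})
for n in('top','scene'):
    c=r.camera(n);cv2.imwrite(f'pics/{n}0.png',c['frame'][:,:,::-1]);print(n,c['eye'],c['attitude'],c['intrinsics'])
    for t,z in(('fan',.04),('axis',.105),('rotor',.105),('clip_top',.131),('spinner',.016),('screwdriver',.01),('wrench',.005),('jar',.035),('tape',.01),('pliers',.01)):
        print(t,[(np.round(f['uv'],1),round(f['p'],2),np.round(ray(c,f['uv'],z),3)) for f in r.find_in(c,t)[:2]])
E
```

```text
pics
{'t': np.float64(0.0), 'q': array([ 6.7345e+01,  2.8165e+01,  8.9350e+01,  1.0000e-03,  6.2550e+01,
       -6.0510e+00]), 'joint_vel': array([-0.025,  0.039, -0.002,  0.03 ,  0.051,  0.008]), 'joint_efforts': array([-1.0000e-03, -6.1846e+01, -2.6157e+01, -0.0000e+00,  4.0000e-03,
        0.0000e+00]), 'tool_pos': array([0.178, 0.599, 0.249]), 'tcp_rot': array([-1.79936e+02, -7.00000e-03,  1.63396e+02]), 'contact_force': array([-0.409,  0.196,  0.383]), 'ft_torque': array([ 0.032,  0.007, -0.002]), 'finger_force': np.float64(0.0), 'opening': np.float64(0.085)}
top [0.5316583  0.06830005 0.95855869] [-174.08017891   -0.31705383  -88.82385337] [[362.74206309   0.         323.31743181]
 [  0.         362.74206309 200.51114804]
 [  0.           0.           1.        ]]
fan [(array([298.3, 231.6]), 0.62, array([0.547, 0.127, 0.04 ]))]
axis [(array([302.2, 231.2]), 0.59, array([0.547, 0.113, 0.105])), (array([235.4, 176.1]), 0.59, array([0.674, 0.276, 0.105]))]
rotor [(array([299.6, 233.4]), 0.84, array([0.542, 0.119, 0.105])), (array([301.5, 227.8]), 0.23, array([0.555, 0.115, 0.105]
[... 883 characters left out ...]
0.114, 0.04 ]))]
axis [(array([339.9, 205.4]), 0.65, array([0.602, 0.128, 0.105]))]
rotor [(array([337.6, 193.3]), 0.97, array([0.557, 0.11 , 0.105]))]
clip_top [(array([339.1, 192.2]), 0.73, array([0.582, 0.12 , 0.131]))]
spinner [(array([308.9, 288.2]), 0.58, array([0.806, 0.11 , 0.016]))]
screwdriver [(array([413.5, 208.5]), 0.76, array([0.448, 0.314, 0.01 ]))]
wrench [(array([232.1, 240.4]), 0.55, array([ 0.715, -0.136,  0.005]))]
jar [(array([391.5, 259.7]), 0.84, array([0.68 , 0.281, 0.035]))]
tape [(array([311.4, 269.2]), 0.8, array([0.747, 0.098, 0.01 ]))]
pliers [(array([435.1, 194. ]), 0.61, array([0.362, 0.37 , 0.01 ])), (array([306.9, 285. ]), 0.54, array([0.794, 0.102, 0.01 ]))]
```

```bash
python3 - <<'E'
import cv2
a=cv2.imread('pics/top0.png')[60:340,160:460]
cv2.imwrite('pics/top0c.png',cv2.resize(a,None,fx=2,fy=2,interpolation=cv2.INTER_CUBIC))
E
```

```text
(no output)
```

View pics/top0c.png

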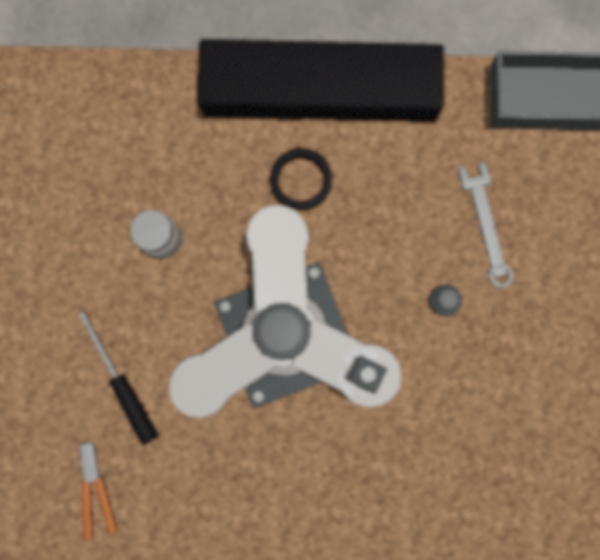

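View pics/scene0.png

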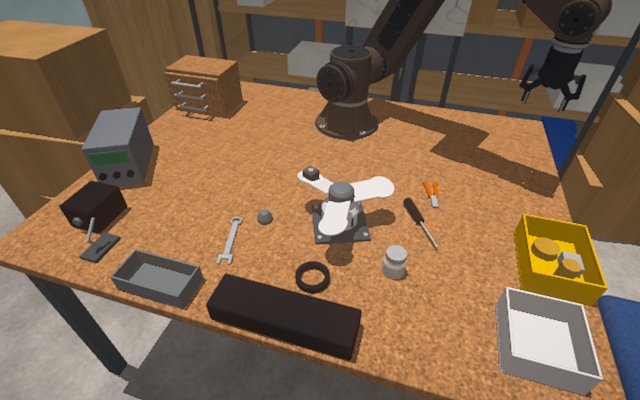

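The top view shows the fan hub at about (301,225). The blades point up (298,178), lower-left (259,253) and lower-right (345,248), and the clip is on the lower-right one. Next I fit the axis and angle.

```bash
cat >> h.py <<'E'
from scipy.optimize import minimize
G=np.array([(rr,a) for rr in np.arange(.085,.170,.004) for a in np.arange(0,2*np.pi,np.pi/120)])
def blade(th):  # signed depth inside rotor plan, at grid G
    d=(G[:,1]-th+np.pi/3)%(2*np.pi/3)-np.pi/3
    u,v=G[:,0]*np.cos(d),G[:,0]*np.sin(d)
    s=np.maximum(.036-np.hypot(u-.114,v),np.where(u<.114,.030-abs(v),-1))
    return np.tanh(s/.004)
def sample(c,ax):
    P=np.c_[ax[0]+G[:,0]*np.cos(G[:,1]),ax[1]+G[:,0]*np.sin(G[:,1]),np.full(len(G),.105)]
    q=(P-c['eye'])@att(c)@np.array(c['intrinsics']).T;q=(q[:,:2]/q[:,2:]).astype(np.float32)
    f=cv2.GaussianBlur(c['frame'],(0,0),.7)
    v=cv2.remap(f,q[:,:1],q[:,1:],cv2.INTER_LINEAR)[:,0].astype(float)
    w=np.clip((v.min(1)-125)/40,-1,1)  # white: large blue too
    return w
def angle(c,ax,near=None):
    w=sample(c,ax);t=np.arange(0,2*np.pi/3,.01);s=np.array([w@blade(x) for x in t])/len(G)
    i=s.argmax();th=t[i]
    if near is not None: th+=round((near-th)/(2*np.pi/3))*2*np.pi/3
    return th,s[i]
def w2t(d,rot):  # world vector (m) -> tool mm
    return R.from_euler('xyz',rot,degrees=True).as_matrix().T@np.array(d)*1000
E
python3 - <<'E'
from h import *
c=r.camera('top')
pts=np.array([[298.5,178],[259,253],[345,248]])
W=np.array([ray(c,p,.105) for p in pts]);print(W,W.mean(0))
hub=ray(c,[301,225.5],.135);clip=ray(c,[343.5,246.5],.131);print('hub',hub,'clip',clip)
a0=W.mean(0)[:2];th0=np.arctan2(*(clip[:2]-a0)[::-1])
f=lambda p:-sample(c,p[:2])@blade(p[2])/len(G)
m=minimize(f,[*a0,th0],method='Nelder-Mead',options=dict(initial_simplex=np.array([[*a0,th0]]*4)+np.vstack([np.zeros(3),np.diag([.006,.006,.06])])))
print(m.x,m.fun,'th0',th0,angle(c,m.x[:2],th0))
for p in ('clip',): print(np.hypot(*(clip[:2]-m.x[:2])))
E
```

```text
[[0.67285224 0.1255567  0.105     ]
 [0.49423384 0.21260385 0.105     ]
 [0.509863   0.01249219 0.105     ]] [0.55898303 0.11688425 0.105     ]
hub [0.559156   0.11488052 0.135     ] clip [0.51382673 0.01763787 0.131     ]
[ 0.56027991  0.11676548 -2.01460392] -0.8316597422835419 th0 -1.997793720679172 (np.float64(-2.014395102393195), np.float64(0.8316602912745371))
0.10947228459770926
```

send_rows([
  [[0,-15,-9,0,0,0,-1],[0,-45,-28,0,0,0,-3],[0,-85,-53,0,0,0,-5],[0,-127,-79,0,0,0,-8],[0,-169,-105,0,0,0,-11],[0,-211,-131,0,0,0,-14],[0,-253,-158,0,0,0,-16.6],[0,-295,-184,0,0,0,-16.6],[0,-337,-210,0,0,0,-16.6],[0,-370,-231,0,0,0,-16.6]],
])

```text
t: 2.15
tool_pos: [0.4687, 0.2697, 0.2502]
tcp_rot: [180.0, 0.0, 179.9]
contact_force: [0.5, 1.1, -0.4]
opening: -0.0003
finger_force: 0.0
```

```bash
python3 - <<'E'
from h import *
s=r.read_state();print(s['t'],s['tool_pos'],s['tcp_rot'],s['joint_vel'],s['opening'])
a=.0868-.62;g=np.array([.56+.112*np.cos(a),.1168+.112*np.sin(a),.25]);print(g,w2t(g-s['tool_pos'],s['tcp_rot']))
E
```

```text
2.15 [0.46865871 0.2697459  0.25020413] [1.79988950e+02 3.42989878e-02 1.79939824e+02] [-39.33178088   5.05805766  -8.31376989   0.29183484   3.115888
 -39.14708713] -0.0002872615770200856
[0.65645271 0.05987133 0.25      ] [-188.01417291 -209.67727802    0.27624592]
```

send_rows([
  [[0,-25,-28,0,0,0,0],[0,-55,-61,0,0,0,0],[0,-87,-97,0,0,0,0],[0,-119,-133,0,0,0,0],[0,-150,-168,0,0,0,0],[0,-175,-195,0,0,0,0],[0,-187,-209,20,0,0,0],[0,-188,-210,60,0,0,0],[0,-188,-210,105,0,0,0],[0,-188,-210,146,0,0,0]],
])

```text
t: 3.15
tool_pos: [0.655, 0.0615, 0.1023]
tcp_rot: [180.0, 0.0, 180.0]
contact_force: [0.5, -0.0, 0.4]
opening: -0.0001
finger_force: 0.0
```

```bash
python3 - <<'E'
from h import *
c=r.camera('top');s=r.read_state();print(s['t'],s['tool_pos'],s['tcp_rot'],np.round(s['contact_force'],2))
ax=[.56,.1168]
print(angle(c,ax,-2.0));cv2.imwrite('pics/a.png',cv2.resize(c['frame'][140:340,200:460,::-1],None,fx=3,fy=3))
# push: finger polar angle about axis at r=.112
p0=s['tool_pos'];a0=np.arctan2(p0[1]-ax[1],p0[0]-ax[0]);print('a0',a0,np.hypot(p0[0]-ax[0],p0[1]-ax[1]))
a=a0;v=[.03,.06,.09,.12,.15,.18,.19]
for d in v:
    a+=d;g=np.array([ax[0]+.112*np.cos(a),ax[1]+.112*np.sin(a),p0[2]]);print(round(a,3),np.round(w2t(g-p0,[180,0,180]),1))
E
```

```text
3.2 [0.65223108 0.06160692 0.09561831] [179.99068782  -0.51910118 179.96998645] [-2.5  -1.09 -6.67]
(np.float64(-2.0743951023931952), np.float64(0.564410095121501))
a0 -0.5392581621859395 0.10748417404332015
-0.509 [-5.6  0.6  0. ]
-0.449 [-8.7  6.6  0. ]
-0.359 [-12.6  15.8   0. ]
-0.239 [-16.6  28.7   0. ]
-0.089 [-19.3  45.2   0. ]
0.091 [-19.3  65.3   0. ]
0.281 [-15.4  86.2   0. ]
```

View pics/a.png

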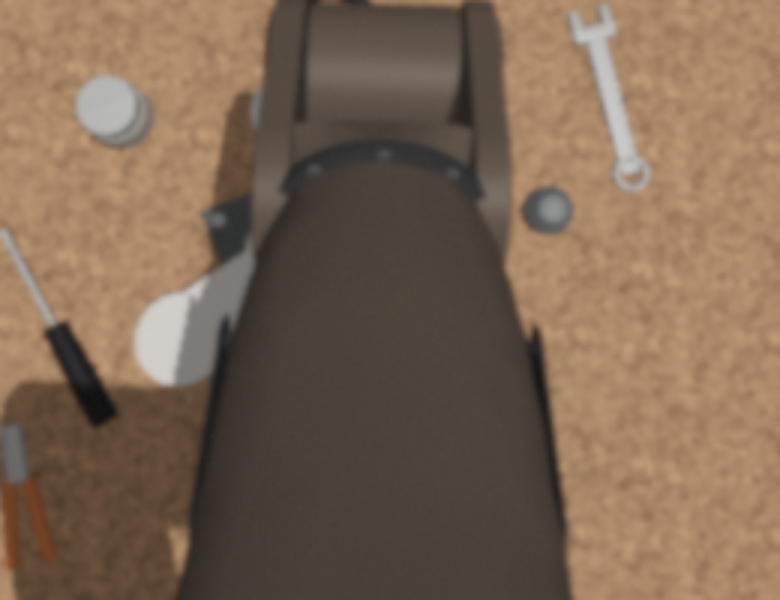

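The arm hides most of the rotor from the top camera; only the lower-left blade shows, at crop (180,335). I'll check the scene and wrist views with an angle fit that tolerates occlusion.

```bash
cat >> h.py <<'E'
def sample(c,ax):
    P=np.c_[ax[0]+G[:,0]*np.cos(G[:,1]),ax[1]+G[:,0]*np.sin(G[:,1]),np.full(len(G),.105)]
    q=(P-c['eye'])@att(c);front=q[:,2]>.02;q=q@np.array(c['intrinsics']).T;q=(q[:,:2]/q[:,2:]).astype(np.float32)
    q=np.where(front[:,None],q,-99).astype(np.float32)
    v=cv2.remap(cv2.GaussianBlur(c['frame'],(0,0),.7),q[:,:1],q[:,1:],cv2.INTER_LINEAR)[:,0].astype(float)
    mx=v.max(1);s=(mx-v.min(1))/np.maximum(mx,1)
    return np.where(mx<95,0,np.tanh((.22-s)/.06))
def angle(c,ax,near=None):
    w=sample(c,ax);t=np.arange(0,2*np.pi/3,.01);s=np.array([w@blade(x) for x in t])/(abs(w).sum()+1)
    i=s.argmax();th=t[i]
    if near is not None: th+=round((near-th)/(2*np.pi/3))*2*np.pi/3
    return round(th,3),round(s[i],2),int(abs(w).sum())
def cam(n):
    s=r.read_state();c=r.camera(n)
    if n=='wrist':
        T=np.array(c['tool_from_camera']);Rt=R.from_euler('xyz',s['tcp_rot'],degrees=True).as_matrix()
        c['attitude']=Rt@T[:3,:3];c['eye']=Rt@T[:3,3]+s['tool_pos']
    return s,c
AX=[.56,.1168]
E
python3 - <<'E'
from h import *
for n in('top','scene','wrist'):
    s,c=cam(n);print(n,s['t'],s['tool_pos'],np.round(s['contact_force'],2),angle(c,AX,-2.0))
    cv2.imwrite(f'pics/{n}1.png',c['frame'][:,:,::-1])
a=cv2.imread('pics/scene1.png')[120:320,180:500];b=cv2.resize(cv2.imread('pics/wrist1.png'),(320,200))
cv2.imwrite('pics/b.png',cv2.resize(np.vstack([a,b]),None,fx=1.5,fy=1.5))
E
```

```text
top 3.2 [0.65223108 0.06160692 0.09561831] [-2.5  -1.09 -6.67] (np.float64(-2.024), np.float64(0.88), 1911)
scene 3.25 [0.65276711 0.06171992 0.098935  ] [-0.42  0.34 -0.74] (np.float64(-2.024), np.float64(0.86), 3599)
wrist 3.3 [0.6543285  0.06182903 0.10230982] [ 0.26 -0.78  1.27] (np.float64(-1.994), np.float64(0.76), 1506)
```

View pics/b.png

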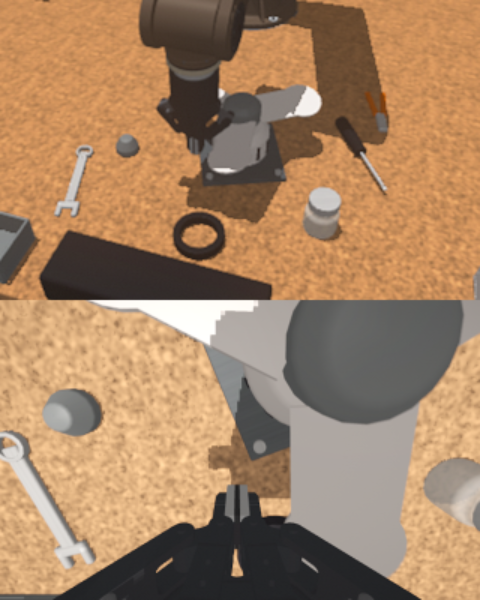

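Angle fits from all three cameras agree at about -2.0 rad, and the shut fingertips stand in the gap beside the blade pointing ahead. Pushing now.

send_rows([
  [[0,-3,2,0,0,0,0],[0,-5,6,0,0,0,0],[0,-7.5,11,0,0,0,0],[0,-10.5,19.5,0,0,0,0],[0,-14,31.5,0,0,0,0],[0,-16,47,0,0,0,0],[0,-16,66,0,0,0,0],[0,-12,86,0,0,0,0],[0,-8,97,-20,0,0,0],[0,-6,101,-60,0,0,0]],
])

```text
t: 4.35
tool_pos: [0.659, 0.1655, 0.1616]
tcp_rot: [-180.0, -0.4, -179.9]
contact_force: [-0.0, 0.3, -0.3]
opening: -0.0003
finger_force: 0.0
```

```bash
python3 - <<'E'
from h import *
for n in('scene','scene','scene'):
    s,c=cam(n);print(n,s['t'],s['tool_pos'],np.round(s['contact_force'],2),angle(c,AX,-1.2))
E
```

```text
scene 4.35 [0.65897344 0.16549698 0.16159941] [-0.02  0.32 -0.32] (np.float64(-1.004), np.float64(0.68), 3696)
scene 4.4 [0.66165103 0.16604289 0.17055082] [2.15 0.23 6.16] (np.float64(-0.884), np.float64(0.67), 3606)
scene 4.45 [0.66212219 0.16548317 0.16892034] [ 1.56 -0.79  1.01] (np.float64(-0.784), np.float64(0.68), 3600)
```

```bash
cat >> h.py <<'E'
from scipy.integrate import solve_ivp
def coast(t0,th,w,ts,c=.1,b=.036):
    f=lambda t,y:[y[1],-(c+b*y[1]) if y[1]>0 else 0]
    return solve_ivp(f,(t0,ts[-1]+.01),[th,w],t_eval=ts,max_step=.05).y
def plan(t,th,w,tm,cmd,z=.190,n=10,lo=None,k=.0,c=.1,b=.036):
    ts=tm+.1*np.arange(1,n+1);y=coast(t,th,w,ts,c,b);o=[]
    for i in range(n):
        a=y[0][i]+k*y[1][i]
        if lo is not None: a=lo+.06*np.logaddexp(0,(a-lo)/.06)
        p=np.array([AX[0]+.11*np.cos(a),AX[1]+.11*np.sin(a),z])
        o.append(p);d=(p-cmd)*1000;print([int(round(-d[0])),int(round(d[1])),int(round(-d[2]))],round(y[0][i],2),round(y[1][i],2))
    return o[-1]
E
python3 - <<'E'
from h import *
print(plan(4.4,-.89,2.1,4.5,np.array([.6618,.164,.164]),lo=.45))
E
```

```text
[3, 1, -26] -0.47 2.07
[3, 1, -26] -0.27 2.05
[3, 1, -26] -0.06 2.03
[3, 1, -26] 0.14 2.01
[3, 2, -26] 0.34 2.0
[8, 10, -26] 0.54 1.98
[20, 27, -26] 0.73 1.96
[36, 41, -26] 0.93 1.94
[54, 52, -26] 1.12 1.93
[74, 59, -26] 1.32 1.91
[0.58781572 0.22322502 0.19      ]
```

send_rows([
  [[0,2,1,-15,0,0,0],[0,3,1,-26,0,0,0],[0,3,1,-26,0,0,0],[0,3,1,-26,0,0,0],[0,3,2,-26,0,0,0],[0,8,10,-26,0,0,0],[0,20,27,-26,0,0,0],[0,36,41,-26,0,0,0],[0,54,52,-26,0,0,0],[0,74,59,-26,0,0,0]],
])

```text
t: 5.5
tool_pos: [0.5854, 0.2238, 0.1897]
tcp_rot: [180.0, -0.0, -179.9]
contact_force: [0.4, 0.6, -0.3]
opening: 0.0003
finger_force: 0.0
```

```bash
cat > step.py <<'E'
from h import *
import sys
t0,th0,w0=map(float,sys.argv[1:4]);cmd=np.array(eval(sys.argv[4]));kk=eval(sys.argv[5]) if len(sys.argv)>5 else {}
s=r.read_state();t=s['t'];p=s['tool_pos'];c=r.camera('scene')
pr=coast(t0,th0,w0,np.array([t]))[:,0]
m=angle(c,AX,pr[0]);ag=np.arctan2(p[1]-AX[1],p[0]-AX[0])
err=p[:2]-(np.array(AX)+.11*np.array([np.cos(m[0]),np.sin(m[0])]))
print('t',t,'pred',pr,'meas',m,'grip ang',ag%(2*np.pi),'clip',m[0]%(2*np.pi),'err mm',np.round(err*1000),'p',p,'rot',s['tcp_rot'],'now',r.read_state()['t'])
dt=t-t0
w=pr[1]+kk.pop('g',.7)*(m[0]-pr[0])/dt
print('new state:',t,m[0],round(w,3));print(np.round(plan(t,m[0],w,t+.05,cmd,**kk),4))
E
python3 step.py 4.4 -.89 2.1 '[.5878,.2232,.19]'
```

```text
t 5.5 pred [1.31515057 1.91061458] meas (np.float64(1.17), np.float64(0.69), 4264) grip ang 1.337828729876022 clip 1.17 err mm [-18.   6.] p [0.5853813  0.22376961 0.18971513] rot [ 1.79990365e+02 -2.62228861e-02 -1.79941269e+02] now 5.55
new state: 5.5 1.17 1.818
[14, 3, 0] 1.44 1.79
[33, 3, 0] 1.62 1.78
[52, 1, 0] 1.8 1.76
[71, -5, 0] 1.97 1.74
[88, -14, 0] 2.15 1.73
[102, -26, 0] 2.32 1.71
[115, -39, 0] 2.49 1.7
[125, -55, 0] 2.66 1.68
[132, -72, 0] 2.82 1.66
[137, -90, 0] 2.99 1.65
[0.4513 0.1335 0.19  ]
```

send_rows([
  [[0,14,3,0,0,0,0],[0,33,3,0,0,0,0],[0,52,1,0,0,0,0],[0,71,-5,0,0,0,0],[0,88,-14,0,0,0,0],[0,102,-26,0,0,0,0],[0,115,-39,0,0,0,0],[0,125,-55,0,0,0,0],[0,132,-72,0,0,0,0],[0,137,-90,0,0,0,0]],
])

```text
t: 6.55
tool_pos: [0.4488, 0.1323, 0.19]
tcp_rot: [180.0, -0.0, -179.9]
contact_force: [-0.0, -1.0, -0.2]
opening: 0.0
finger_force: 0.0
```

```bash
python3 step.py 5.5 1.17 1.818 '[.4508,.1332,.19]'
```

```text
t 6.55 pred [2.98883517 1.64752193] meas (np.float64(2.984), np.float64(0.73), 4650) grip ang 3.0034715651733674 clip 2.984 err mm [-3. -2.] p [0.44878837 0.1322591  0.19001066] rot [ 1.79988514e+02 -1.35044593e-02 -1.79941786e+02] now 6.6
new state: 6.55 2.984 1.644
[0, -26, 0] 3.23 1.62
[-3, -43, 0] 3.39 1.6
[-8, -60, 0] 3.55 1.59
[-16, -75, 0] 3.71 1.57
[-27, -89, 0] 3.86 1.56
[-39, -101, 0] 4.02 1.54
[-53, -111, 0] 4.17 1.53
[-68, -118, 0] 4.32 1.51
[-83, -123, 0] 4.48 1.5
[-99, -126, 0] 4.62 1.48
[0.5503 0.0072 0.19  ]
```

send_rows([
  [[0,0,-25,0,0,0,0],[0,-3,-43,0,0,0,0],[0,-8,-60,0,0,0,0],[0,-16,-75,0,0,0,0],[0,-27,-89,0,0,0,0],[0,-39,-101,0,0,0,0],[0,-53,-111,0,0,0,0],[0,-68,-118,0,0,0,0],[0,-83,-123,0,0,0,0],[0,-99,-126,0,0,0,0]],
])

```text
t: 7.6
tool_pos: [0.5502, 0.0056, 0.1899]
tcp_rot: [180.0, -0.0, 180.0]
contact_force: [0.3, 0.3, 0.7]
opening: 0.0001
finger_force: 0.0
```

```bash
python3 step.py 6.55 2.984 1.644 '[.5502,.0072,.19]'
```

```text
t 7.6 pred [4.6235451  1.47997638] meas (np.float64(4.619), np.float64(0.8), 4754) grip ang 4.624573963991897 clip 4.619 err mm [ 0. -2.] p [0.5502106  0.00560916 0.18985417] rot [ 1.79991954e+02 -4.44905926e-03  1.79983097e+02] now 7.65
new state: 7.6 4.619 1.477
[-24, 0, 0] 4.84 1.45
[-39, 4, 0] 4.98 1.44
[-54, 9, 0] 5.13 1.42
[-68, 16, 0] 5.27 1.41
[-80, 25, 0] 5.41 1.39
[-91, 36, 0] 5.55 1.38
[-101, 48, 0] 5.68 1.36
[-108, 60, 0] 5.82 1.35
[-114, 74, 0] 5.95 1.33
[-118, 88, 0] 6.09 1.32
[0.6679 0.0953 0.19  ]
```

send_rows([
  [[0,-24,0,0,0,0,0],[0,-39,4,0,0,0,0],[0,-54,9,0,0,0,0],[0,-68,16,0,0,0,0],[0,-80,25,0,0,0,0],[0,-91,36,0,0,0,0],[0,-101,48,0,0,0,0],[0,-108,60,0,0,0,0],[0,-114,74,0,0,0,0],[0,-118,88,0,0,0,0]],
])

```text
t: 8.65
tool_pos: [0.6674, 0.0951, 0.1899]
tcp_rot: [180.0, -0.0, -180.0]
contact_force: [0.3, -0.1, -0.2]
opening: 0.0001
finger_force: 0.0
```

```bash
python3 step.py 7.6 4.619 1.477 '[.6679,.0952,.19]'
```

```text
t 8.65 pred [6.08646785 1.31917116] meas (np.float64(6.199), np.float64(0.82), 3763) grip ang 6.083518993488281 clip 6.199 err mm [ -2. -12.] p [0.66742752 0.09506068 0.18991499] rot [ 1.79993627e+02 -7.03719500e-03 -1.79999877e+02] now 8.7
new state: 8.65 6.199 1.394
[-1, 35, 0] 6.41 1.37
[2, 50, 0] 6.54 1.36
[6, 64, 0] 6.68 1.34
[13, 77, 0] 6.81 1.33
[21, 89, 0] 6.94 1.31
[31, 100, 0] 7.07 1.3
[41, 109, 0] 7.2 1.28
[53, 117, 0] 7.33 1.27
[65, 123, 0] 7.46 1.25
[78, 128, 0] 7.58 1.24
[0.5896 0.2227 0.19  ]
```

send_rows([
  [[0,-1,32,0,0,0,0],[0,2,49,0,0,0,0],[0,6,63,0,0,0,0],[0,13,77,0,0,0,0],[0,21,89,0,0,0,0],[0,31,100,0,0,0,0],[0,41,109,0,0,0,0],[0,53,117,0,0,0,0],[0,65,123,0,0,0,0],[0,78,128,0,0,0,0]],
])

```text
t: 9.7
tool_pos: [0.5881, 0.2222, 0.1901]
tcp_rot: [180.0, 0.0, 180.0]
contact_force: [-0.8, -0.5, 0.8]
opening: -0.0001
finger_force: 0.0
```

```bash
python3 step.py 8.65 6.199 1.394 '[.5898,.2231,.19]'
```

```text
t 9.7 pred [7.58094443 1.23925   ] meas (np.float64(7.493), np.float64(0.69), 4226) grip ang 1.310651329518973 clip 1.209814692820414 err mm [-11.   3.] p [0.58805991 0.2222183  0.19008371] rot [1.79994120e+02 8.42782874e-03 1.79994375e+02] now 9.75
new state: 9.7 7.493 1.181
[10, 2, 0] 7.67 1.16
[22, 3, 0] 7.78 1.15
[35, 4, 0] 7.9 1.13
[47, 2, 0] 8.01 1.12
[59, 0, 0] 8.12 1.1
[70, -4, 0] 8.23 1.09
[81, -9, 0] 8.34 1.08
[91, -15, 0] 8.45 1.06
[100, -22, 0] 8.55 1.05
[109, -30, 0] 8.66 1.03
[0.481  0.1934 0.19  ]
```

send_rows([
  [[0,12,2,0,0,0,0],[0,25,3,0,0,0,0],[0,38,3,0,0,0,0],[0,51,2,0,0,0,0],[0,63,-1,0,0,0,0],[0,75,-6,0,0,0,0],[0,86,-12,0,0,0,0],[0,97,-19,0,0,0,0],[0,106,-27,0,0,0,0],[0,115,-37,0,0,0,0]],
])

```text
t: 10.75
tool_pos: [0.4735, 0.1843, 0.1901]
tcp_rot: [180.0, 0.0, -180.0]
contact_force: [-0.0, 0.1, 0.1]
opening: 0.0001
finger_force: 0.0
```

```bash
python3 step.py 9.7 7.52 1.25 '[.4742,.1859,.19]'
```

```text
t 10.75 pred [8.75356644 1.10059161] meas (np.float64(8.708), np.float64(0.81), 4730) grip ang 2.4789882143689543 clip 2.424814692820414 err mm [-4. -5.] p [0.47347038 0.1843179  0.19006789] rot [ 1.79993464e+02  1.46596671e-02 -1.79998361e+02] now 10.8
new state: 10.75 8.708 1.07
[8, -11, 0] 8.87 1.05
[13, -21, 0] 8.97 1.04
[18, -31, 0] 9.07 1.02
[21, -42, 0] 9.18 1.01
[23, -53, 0] 9.28 0.99
[24, -64, 0] 9.37 0.98
[24, -74, 0] 9.47 0.97
[23, -85, 0] 9.57 0.95
[21, -95, 0] 9.66 0.94
[18, -105, 0] 9.76 0.93
[0.456 0.081 0.19 ]
```

send_rows([
  [[0,8,-11,0,0,0,0],[0,13,-21,0,0,0,0],[0,18,-31,0,0,0,0],[0,21,-42,0,0,0,0],[0,23,-53,0,0,0,0],[0,24,-64,0,0,0,0],[0,24,-74,0,0,0,0],[0,23,-85,0,0,0,0],[0,21,-95,0,0,0,0],[0,18,-105,0,0,0,0]],
])

```text
t: 11.8
tool_pos: [0.4564, 0.079, 0.19]
tcp_rot: [180.0, 0.0, 180.0]
contact_force: [-0.4, 0.9, 0.3]
opening: -0.0001
finger_force: 0.0
```

```bash
python3 step.py 10.75 8.708 1.07 '[.456,.081,.19]'
```

```text
t 11.8 pred [9.75609395 0.92726862] meas (np.float64(9.838), np.float64(0.72), 4585) grip ang 3.491663060539951 clip 3.554814692820413 err mm [-3.  6.] p [0.45638214 0.07896826 0.18998092] rot [1.79995404e+02 1.60458029e-03 1.79990549e+02] now 11.85
new state: 11.8 9.838 0.982
[-11, -23, 0] 9.98 0.96
[-17, -31, 0] 10.08 0.95
[-23, -39, 0] 10.17 0.93
[-31, -46, 0] 10.27 0.92
[-38, -53, 0] 10.36 0.91
[-47, -58, 0] 10.45 0.89
[-55, -63, 0] 10.54 0.88
[-64, -67, 0] 10.62 0.87
[-73, -70, 0] 10.71 0.86
[-82, -72, 0] 10.8 0.84
[0.5381 0.009  0.19  ]
```

send_rows([
  [[0,-10,-21,0,0,0,0],[0,-17,-31,0,0,0,0],[0,-23,-39,0,0,0,0],[0,-31,-46,0,0,0,0],[0,-38,-53,0,0,0,0],[0,-47,-58,0,0,0,0],[0,-55,-63,0,0,0,0],[0,-64,-67,0,0,0,0],[0,-73,-70,0,0,0,0],[0,-82,-72,0,0,0,0]],
])

```text
t: 12.85
tool_pos: [0.5389, 0.0077, 0.1899]
tcp_rot: [180.0, -0.0, 180.0]
contact_force: [-0.4, 0.4, -0.3]
opening: -0.0001
finger_force: 0.0
```

```bash
python3 step.py 11.8 9.838 1.0 '[.538,.009,.19]'
```

```text
t 12.85 pred [10.81396576  0.85986523] meas (np.float64(10.752), np.float64(0.81), 4729) grip ang 4.521550649181966 clip 4.468814692820414 err mm [ 5. -2.] p [0.53891702 0.00766881 0.18993158] rot [ 1.79993053e+02 -3.21521733e-04  1.79990575e+02] now 12.9
new state: 12.85 10.752 0.819
[-9, -1, 0] 10.87 0.8
[-17, -2, 0] 10.95 0.79
[-26, -2, 0] 11.03 0.77
[-34, -2, 0] 11.11 0.76
[-42, 0, 0] 11.18 0.75
[-50, 2, 0] 11.26 0.74
[-58, 4, 0] 11.33 0.72
[-65, 7, 0] 11.4 0.71
[-72, 10, 0] 11.47 0.7
[-79, 14, 0] 11.54 0.69
[0.6171 0.0228 0.19  ]
```

Tracked for more than 7 s. Now I rise clear and let it run down.

send_rows([
  [[0,-8,0,-5,0,0,0],[0,-8,0,-25,0,0,0],[0,-8,0,-50,0,0,0],[0,-8,0,-70,0,0,0],[0,-8,0,-80,0,0,0],[0,-8,0,-80,0,0,0],[0,-8,0,-80,0,0,0],[0,-8,0,-80,0,0,0],[0,-8,0,-80,0,0,0],[0,-8,0,-80,0,0,0]],
])

```text
t: 13.9
tool_pos: [0.546, 0.0078, 0.2694]
tcp_rot: [180.0, -0.1, 180.0]
contact_force: [0.2, 0.2, -0.3]
opening: -0.0003
finger_force: 0.0
```

```bash
python3 - <<'E'
from h import *
s,c=cam('scene');print(s['t'],s['tool_pos'],angle(c,AX,11.5))
for _ in range(70): c=r.camera('scene')   # 3.5 s hold
s,c=cam('scene');print(s['t'],angle(c,AX,13.4))
for _ in range(19): c=r.camera('scene')
s,c=cam('scene');print(s['t'],angle(c,AX,13.8))
E
```

```text
13.9 [0.54603787 0.00783579 0.26941645] (np.float64(11.572), np.float64(0.75), 4596)
17.45 (np.float64(13.526), np.float64(0.75), 4627)
18.45 (np.float64(13.856), np.float64(0.75), 4528)
```

send_rows([
  [[0,0,0,0,0,0,0],[0,0,0,0,0,0,0],[0,0,0,0,0,0,0],[0,0,0,0,0,0,0],[0,0,0,0,0,0,0],[0,0,0,0,0,0,0],[0,0,0,0,0,0,0],[0,0,0,0,0,0,0],[0,0,0,0,0,0,0],[0,0,0,0,0,0,0]],
])

```text
t: 19.5
tool_pos: [0.5461, 0.0079, 0.27]
tcp_rot: [180.0, -0.0, -180.0]
contact_force: [-0.5, -0.1, 0.2]
opening: 0.0001
finger_force: 0.0
```

send_rows([
  [[0,0,0,0,0,0,0],[0,0,0,0,0,0,0],[0,0,0,0,0,0,0],[0,0,0,0,0,0,0],[0,0,0,0,0,0,0],[0,0,0,0,0,0,0],[0,0,0,0,0,0,0],[0,0,0,0,0,0,0],[0,0,0,0,0,0,0],[0,0,0,0,0,0,0]],
])

```text
t: 20.5
tool_pos: [0.5461, 0.0078, 0.27]
tcp_rot: [180.0, 0.0, 180.0]
contact_force: [-0.1, -0.0, 0.2]
opening: 0.0001
finger_force: 0.0
```

send_rows([
  [[0,0,0,0,0,0,0],[0,0,0,0,0,0,0],[0,0,0,0,0,0,0],[0,0,0,0,0,0,0],[0,0,0,0,0,0,0],[0,0,0,0,0,0,0],[0,0,0,0,0,0,0],[0,0,0,0,0,0,0],[0,0,0,0,0,0,0],[0,0,0,0,0,0,0]],
])

```text
t: 21.5
tool_pos: [0.5461, 0.0079, 0.27]
tcp_rot: [180.0, 0.0, 180.0]
contact_force: [-0.1, -0.1, -0.3]
opening: 0.0001
finger_force: 0.0
```

```bash
python3 - <<'E'
from h import *
s,c=cam('scene');print(s['t'],s['tool_pos'],angle(c,AX,13.8))
for _ in range(19): c=r.camera('scene')
s,c=cam('scene');print(s['t'],angle(c,AX,13.8))
E
```

```text
21.5 [0.54611785 0.00785579 0.26999213] (np.float64(14.286), np.float64(0.76), 4678)
22.5 (np.float64(14.286), np.float64(0.76), 4678)
```

```bash
python3 -c "
from plant import r
print(r.sign_off())"
```

```text
the job is handed in; nothing more can be done
None
```

I handed the job in; no verdict came back. One push took the rotor to about 2.1 rad/s, the gripper followed the clip without contact for about 7 s (worst camera-measured offset 19 mm, limit 30 mm), and the rotor then ran down to rest by itself.

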